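# Feel the gap of a gel cassette with a blade gauge

## Robot

A 6-joint arm with a two-finger parallel gripper is mounted at the origin on the work surface. World frame = base frame: x ahead of the robot, y to its left, z up, the work surface at z = 0. Lengths are in m, angles in rad, forces in N, time in s.
With the tool pointing down it reaches from about 0.375 to 0.975 m from the base axis. Payload 3.8 kg.
Tool frame: the origin (TCP) lies midway between the tips of the shut fingers; the grasp point (between the pads) lies 19 mm behind it; z points along the fingers, y is the line along which they close (so a half turn about z gives the same grasp; the last joint's range is limited). The gripper opens to 85 mm and grips with 20 to 120 N. Pads are 22 mm wide; open, the fingers measure 114 mm over their backs; the gripper's body (76 mm by 85 mm) begins 54 mm behind the grasp point. The pads swing forward as they close: fully open they stand 13 mm farther back than shut.
Start: joints at [1.093, 0.264, 1.604, -0, 1.274, -0.037], TCP at [0.288, 0.61, 0.231] pointing down, gripper open.
Joint ranges: [-2.63, 2.63], [-0.94, 2.18], [0.31, 2.57], [-1.31, 4.45], [0, 2.66], [-2.55, 2.55]. Speed limits (rad/s): [2.57, 2.57, 3.14, 3.14, 3.14, 3.14].

## Interface

Orientations are given as a rotation vector (axis times angle).
In Python, from workcell import read_state, vision, ticket gives the robot as it stands. The module is installed in compiled form; this text tells all that it offers.
- The arm moves only by the tool jog_arm, never from a script. Its arguments are lists of equal length, an entry for each row: "turn": the turn, a rotation vector about the tool's x, y, z in rad, a list of three; "delta_pos": the shift along the tool's x, y, z in m, a list of three; "gripper": the finger opening in m, from 0 to 0.0854. In form: {"turn": [[rx, ry, rz], ...], "delta_pos": [[dx, dy, dz], ...], "gripper": [gripper, ...]}. A call has 1 to 20 rows; each row shifts and turns the commanded pose from where the row before left it, along the tool's axes as they then stand; what a row does not reach is not made up. A row lasts 1/12 s, in which the tool goes at most 41.7 mm and 7.16 degrees, less where a joint would pass 70% of its speed; a pose out of reach is approached as far as the arm can. A call with a gripper value outside its range is refused whole. The fingers move at their own pace and stop on an object; "grip_force" is the grip in N (left out, the last holds). Time passes only in rows, so rows that do not move let the fingers close. It gives the time, the measured TCP pose, the force, the opening and the grip force at its end, in the units of the state.
- read_state(): the state, without advancing time (a new reading comes with each control period).
- vision.read_camera(name): name is "side" or "top"; returns the picture (420x560x3 uint8, red, green, blue); there is no depth.
- vision.calibration(name): a dict with "vfov" (degrees; the focal length in pixels is half the picture's height over the tangent of half this angle, whatever the lens; pixels are square), "cx", "cy" (the principal point, pixels), "dist" ([k1, k2, p1, p2, k3] as OpenCV has them; the pictures are not rectified), "R" (3x3) and "t" (3): a world point X has camera coordinates R X + t. Camera axes: x right, y down, z forward; pixel columns grow to the right and rows downward; lengths in m; the calibration is good to about 2 mm. A picture is of the moment at which its call begins. calibration takes no time and is no camera call.
- ticket.finish_job(): hands the job in; it is judged then, once.
The state is a dict: "time": time; "q": joint angles; "joint_vel": joint speeds; "joint_torque": joint torques, N m; "tool_pos": TCP position; "tcp_rot": TCP orientation; "wrist_force": force on the tool from outside, world axes, zero at the start; "torque": the same for the moment, N m; "width": opening from 0.0 (shut) to 1.0 (fully open); "grip_force": force on a finger pad.
Only numpy, scipy, OpenCV 4.12 (cv2) and the standard library are available. Lean on these libraries where they do the work, as an engineer would, in place of code of your own. Each camera call takes 0.05 s, during which the arm holds its last target. There are 200 camera calls.

## Task

Set up the gel caster: first put the loose comb into the bin that already holds combs and the loose clip into the bin that already holds clips. Then take the blade gauge out of its stand by the handle and slide its blade straight down into the slot between the two upright plates of the cassette, until both plates grip it and it drags snugly, without forcing it. Finish still holding the gauge upright at that depth, and leave the other things on the bench where they are.

Things in the scene. Friction and masses are not known exactly. Their poses are not given: they have to be found in the camera images.
- cassette: Gel casting stand, fixed to the bench, 100 (x) x 150 (y) x 90 mm, grey plastic, carrying two upright white ceramic plates (each 110 mm wide, 66 mm tall) face to face. Origin: centre of its underside; z up, x across the slot (from the front to the rear plate), y along the slot. The plates converge downwards like a narrow V. The whole pair floats freely up to 8 mm along x to centre itself on the blade (under 1 N).
- mouth (a point): Middle of the top of the slot between the plates, 116 mm above the bench, axes as the cassette's. Above it each plate has a steel lip flared outwards, 8 mm high. At this height the slot is 8 to 10 mm wide (set differently each time; its middle is up to 1 mm towards -x of this point) and it narrows by 0.12 mm per mm of depth. A 4 mm blade thus meets both plates with its lower end 33 to 50 mm below this point. The plates end 66 mm below it.
- rear_plate: The +x plate of the slot, pressed inwards by stiff springs: it yields outwards at 10 N per mm. The upward push felt on the gauge is about 0.8 to 1.3 times the pinch on one plate. Once the blade's end is below the plates the pinch grows no more. Origin at the cassette's origin when centred; axes as the cassette's.
- front_plate: The -x plate of the slot, sprung in the same way: it yields outwards at 10 N per mm, so the slot opens by 1 mm at 5 N of pinch. From first touch the pinch therefore grows by about 0.6 N for each further mm of blade depth (snug is roughly 4 to 18 mm past first touch, 6 N at 10 mm). Origin at the cassette's origin, shifted up to 2 mm to -x by the gap setting.
- gauge: Blade gauge, 80 g: steel blade 4 (x) x 32 (y) x 94 mm (z) pointing down, below a black handle 18 (x) x 44 (y) x 44 mm (z). Origin: centre of the blade's lower end; z up along the blade to the handle, which spans z = 92 to 136 mm. It starts hanging upright in its stand, the handle resting on the stand's top. A half turn about z makes no difference.
- gauge_stand: Grey block, fixed, 60 (x) x 80 (y) x 100 mm high with an upright slot 11 x 41 mm in which the gauge's blade hangs. Origin: centre of its underside; axes parallel to the starting gauge's.
- comb: Loose white gel comb lying flat, 30 (x) x 70 (y) x 10 mm (z), a bar with seven teeth pointing to its +x. Origin: centre of its underside. Grip it across x.
- clip: Loose white U-shaped clip, 24 (x) x 40 (y) x 24 mm (z), open to its +y. Origin: centre of its underside. Grip it across x.
- comb_bin: Open blue bin, fixed, 120 (x) x 150 (y) x 50 mm high, walls and floor 4 mm; two sample combs are fixed on edge along its inner +x wall (they fill x from 32 mm to the wall). Origin: centre of its underside.
- clip_bin: Open blue bin just like the other; two sample clips are fixed along its inner +x wall (they fill x from 30 mm to the wall). Origin: centre of its underside.
- amber_bottle: Bystander: brown bottle, 44 mm across, 85 mm high. Origin: centre of its underside.
- jar: Bystander: white jar with red lid, 50 mm across, 60 mm high. Origin: centre of its underside.
- dish: Bystander: flat clear dish, 92 mm across, 18 mm high. Origin: centre of its underside.
- marker: Bystander: marker pen lying along its y, 125 mm long, 13 mm thick. Origin: under its middle.
- beaker: Bystander: glass beaker, 68 mm across, 85 mm high. Origin: centre of its underside.
- tip_box: Bystander: blue box of pipette tips, 80 (x) x 120 (y) x 62 mm. Origin: centre of its underside.
Mind the look-alikes: they are no part of the job. There is more than one size of the gauge; the job needs the middle-sized.

How it is judged:
On the way, in this order (a step that is already met when the one before it is completed fails the run):
1. the comb lies in the comb bin and the clip in the clip bin, both let go (x of comb in the frame of comb_bin between -0.058 and 0.058 m and y of comb in the frame of comb_bin between -0.073 and 0.073 m and z of comb in the frame of comb_bin below 0.04 m and x of clip in the frame of clip_bin between -0.058 and 0.058 m and y of clip in the frame of clip_bin between -0.073 and 0.073 m and z of clip in the frame of clip_bin below 0.04 m and contact force between the fingers and comb below 0.1 N and contact force between the fingers and clip below 0.1 N), for 0.2 s.
2. the gauge is lifted out of its stand (height (world z) of gauge above 0.101 m), for 0.1 s.
At the end, for the whole second after the job is handed in: Comb and clip in their bins (within 40 mm of the underside); gauge held by the fingers at rest, its lower end 25 to 75 mm below the mouth, within 35 mm of the slot's middle, upright within 0.12 rad, square to the slot within 0.15 rad, pinched by each plate with 2 to 12 N (x of comb in the frame of comb_bin between -0.058 and 0.058 m and y of comb in the frame of comb_bin between -0.073 and 0.073 m and z of comb in the frame of comb_bin below 0.04 m and x of clip in the frame of clip_bin between -0.058 and 0.058 m and y of clip in the frame of clip_bin between -0.073 and 0.073 m and z of clip in the frame of clip_bin below 0.04 m and contact force between gauge and rear_plate between 2 and 12 N and contact force between gauge and front_plate between 2 and 12 N and z of gauge in the frame of mouth between -0.075 and -0.025 m and y of gauge in the frame of mouth between -0.035 and 0.035 m and angle between gauge's own z axis and vertical below 0.12 rad and angle between the x axis of gauge and the x axis of cassette, either way round below 0.15 rad and contact force between the fingers and gauge above 1 N and linear speed of gauge below 0.01 m/s); the arm keeps its last pose, push and grip.
It fails at once if the gauge is forced: more than 30 N on a plate (contact force between gauge and rear_plate above 30 N or contact force between gauge and front_plate above 30 N).
It fails at once if a bystander is moved by more than 40 mm (distance of any of amber_bottle, jar, dish, marker, beaker, tip_box from where it was at the start of the episode above 0.04 m).
It also fails if it takes over 72 s, if anything falls off the work surface, if the arm or the gripper's body presses on something with over 40 N, if the wrist force passes 120 N, or if a joint passes its speed limit or range.

## Working session

There is one attempt and no reset: what is moved stays moved. The work goes in short steps, Python scripts to look and compute and a tool call to move; the robot and the scene stay as the last step left them, time stands still between calls to the robot, and variables do not carry over. Pictures are saved under pics/ and viewed, at most 10 in all, crops included, and the job is handed in when it is done.

Besides the shell and the picture viewer there is one more tool, called after "Call:" in YAML: its name, and indented under it one key for each argument. jog_arm: Moves the arm, as the interface text tells. Its arguments: {"type":"object","properties":{"turn":{"type":"array","items":{"type":"array","items":{"type":"number"}}},"delta_pos":{"type":"array","items":{"type":"array","items":{"type":"number"}}},"gripper":{"type":"array","items":{"type":"number"}},"grip_force":{"type":"number"}},"required":["turn","delta_pos","gripper"]}

```bash
mkdir -p pics; cat > h.py <<'E'
import numpy as np, cv2
from workcell import read_state, vision, ticket
def cal(n):
    c=vision.calibration(n); f=210/np.tan(np.radians(c["vfov"])/2)
    K=np.array([[f,0,c["cx"]],[0,f,c["cy"]],[0,0,1]]); return K,np.array(c["dist"],float),np.array(c["R"]),np.array(c["t"])
def snap(n,fn):
    im=vision.read_camera(n); cv2.imwrite("pics/"+fn,im[:,:,::-1]); return im
def px2w(n,uv,z):
    K,d,R,t=cal(n); p=cv2.undistortPoints(np.array(uv,float).reshape(-1,1,2),K,d).reshape(-1,2)
    r=np.c_[p,np.ones(len(p))]@R; o=-R.T@t; z=np.broadcast_to(z,len(p))
    return o+r*((z-o[2])/r[:,2])[:,None]
def w2px(n,X):
    K,d,R,t=cal(n); return cv2.projectPoints(np.array(X,float).reshape(-1,1,3),cv2.Rodrigues(R)[0],t,K,d)[0].reshape(-1,2)
def crop(n,src,fn,x0,y0,w,h,s):
    im=cv2.imread("pics/"+src)[y0:y0+h,x0:x0+w]; cv2.imwrite("pics/"+fn,cv2.resize(im,None,fx=s,fy=s,interpolation=cv2.INTER_CUBIC))
E
python3 - <<'E'
from h import *
for n in("top","side"):
    snap(n,n+"0.png"); K,d,R,t=cal(n); print(n,K[0,0],-R.T@t,R[2],d)
s=read_state(); print(s)
E
```

```text
top 524.6625609737406 [0.41148486 0.03419833 1.21881093] [ 0.15563825  0.02406807 -0.98752087] [-0.03942239  0.          0.          0.          0.        ]
side 412.0763971400059 [ 0.17078428 -0.37024507  0.7937126 ] [ 0.46866893  0.46814075 -0.74912861] [-0.08988837  0.          0.          0.          0.        ]
{'time': 0.1, 'q': array([ 1.09311874e+00,  2.64700277e-01,  1.60526079e+00,  2.56034299e-06,
        1.27372858e+00, -3.68884467e-02]), 'joint_vel': array([-3.36461231e-04, -1.29794032e-03, -2.08331049e-03, -1.64368606e-04,
       -1.54397511e-03,  5.51903755e-05]), 'joint_torque': array([-4.92832169e-04, -5.16711795e+01, -3.68584514e+01, -1.41381233e-04,
        6.21219995e-03, -3.51722235e-05]), 'tool_pos': array([0.28767142, 0.60987776, 0.2300588 ]), 'tcp_rot': array([-0.68668186, -3.06507668,  0.003184  ]), 'wrist_force': array([ 0.51041432, -0.29708015,  0.05422138]), 'torque': array([0.0056285 , 0.01746894, 0.00244039]), 'grip_force': 0.0, 'width': 1.0059598361623168}
```

View pics/top0.png

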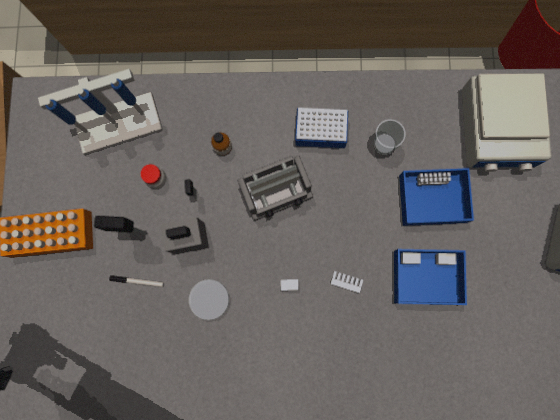

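View pics/side0.png

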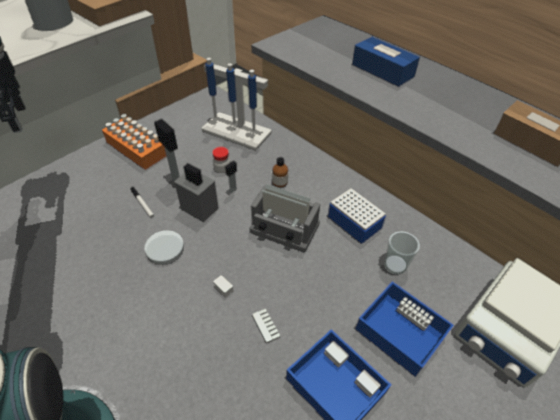

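Top view: three black-handled gauges, at (114,224) the large one, (188,187) the small one, and (177,232) hanging in the grey stand, which is the middle-sized one meant. The cassette is at (275,187), the clip at (290,285) and the comb at (347,282). Bins: combs at (436,197), where the sample teeth show, and clips at (430,277). I'll confirm these enlarged.

```bash
python3 - <<'E'
from h import *
crop(0,"top0.png","c1.png",90,150,280,160,2.85)
crop(0,"top0.png","c2.png",270,165,210,150,3.8)
E
```

```text
(no output)
```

View pics/c1.png

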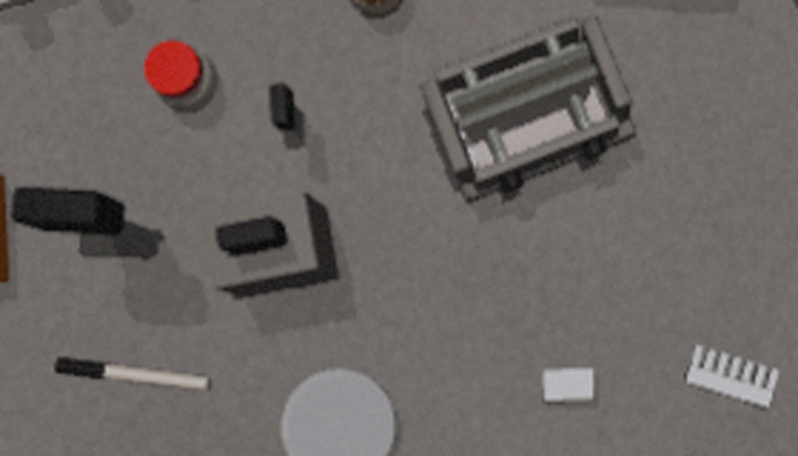

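View pics/c2.png

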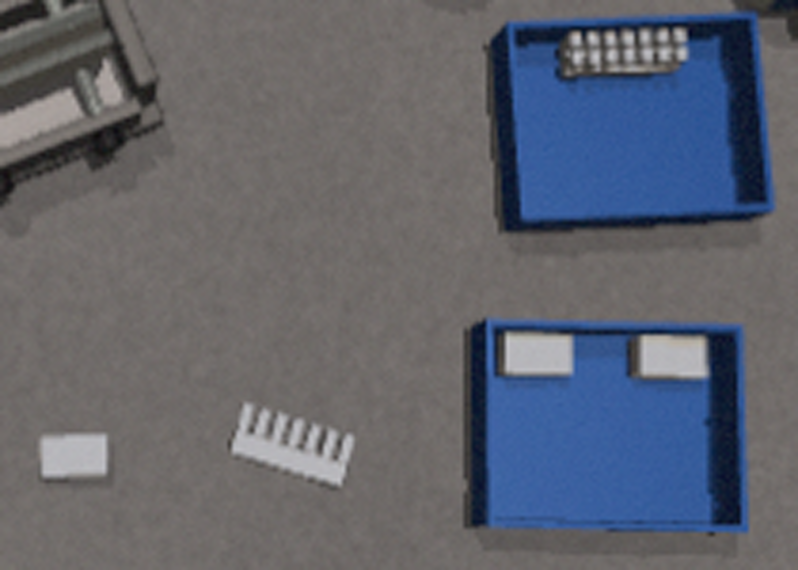

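The crop confirms it: the handle in the stand is between the other two in size. The clip, comb and both bins are clear: comb samples with 7 teeth in the upper bin, block clips in the lower one. Now I'll turn these into positions and check them with wireframes.

```bash
cat >> h.py <<'E'
def c1(p): return np.array(p,float)/2.85+[90,150]
def c2(p): return np.array(p,float)/3.8+[270,165]
def box(c,yaw,sx,sy,z0,z1):
    q=np.array([[a*sx/2,b*sy/2] for a,b in((-1,-1),(1,-1),(1,1),(-1,1))]); r=np.array([[np.cos(yaw),-np.sin(yaw)],[np.sin(yaw),np.cos(yaw)]])
    q=q@r.T+c; return np.r_[np.c_[q,[z0]*4],np.c_[q,[z1]*4]]
def wire(im,n,B,o,s,col):
    p=(w2px(n,B)-o)*s
    for i,j in[(0,1),(1,2),(2,3),(3,0),(4,5),(5,6),(6,7),(7,4),(0,4),(1,5),(2,6),(3,7)]: cv2.line(im,tuple(int(v) for v in p[i]),tuple(int(v) for v in p[j]),col,1,cv2.LINE_AA)
E
python3 - <<'E'
from h import *
def rep(nm,p,z):
    w=px2w("top",p,z)[:,:2]; e=np.diff(np.r_[w,w[:1]],axis=0)
    print(nm,"c",w.mean(0).round(4),"L",(np.linalg.norm(e,axis=1)*1e3).round(1),"ang",np.degrees(np.arctan2(e[:,1],e[:,0])).round(1))
rep("comb",c1([(697,346),(777,370),(768,407),(688,380)]),.01)
rep("clip",c1([(543,368),(593,368),(594,400),(545,401)]),.024)
rep("combbin",c2([(503,22),(755,14),(773,213),(507,228)]),.05)
rep("clipbin",c2([(486,320),(743,325),(745,529),(488,525)]),.05)
rep("cass",c1([(422,88),(595,18),(632,110),(468,185)]),.09)
rep("handle",c1([(217,228),(277,217),(285,240),(222,252)]),.144)
E
```

```text
comb c [ 0.4326 -0.0773] L [66.5 30.3 67.  28.1] ang [-107.2  164.7   70.9  -16. ]
clip c [0.4266 0.0535] L [39.6 25.1 38.7 26. ] ang [ -90.4 -178.8   90.8    3.2]
combbin c [ 0.6216 -0.2811] L [151.  120.2 157.2 124.2] ang [ -88.7 -178.5   92.7   -1.3]
clipbin c [ 0.4416 -0.261 ] L [150.  117.6 147.8 118.2] ang [-91.7 177.3  88.6  -1.6]
cass c [0.6429 0.0811] L [144.7  78.1 138.3  84.2] ang [ -68.1 -159.3  114.3   25.2]
handle c [0.5346 0.2825] L [44.6 18.  46.7 18.1] ang [ -80.1 -159.7  100.3   13.3]
```

```bash
cat > ov.py <<'E'
from h import *
r=np.radians
def ov(P,fn):
    out=[]
    for n,src,o,w,h,s in(("top","top0.png",(160,150),160,110,5),("side","side0.png",(165,150),160,100,5)):
        im=cv2.imread("pics/"+src)[o[1]:o[1]+h,o[0]:o[0]+w]; im=cv2.resize(im,None,fx=s,fy=s,interpolation=cv2.INTER_CUBIC)
        im=cv2.convertScaleAbs(im,alpha=1.6)
        (hx,hy,hw),(cx,cy,cw)=P
        wire(im,n,box((hx,hy),r(hw),.018,.044,.1,.144),o,s,(0,255,255))
        wire(im,n,box((hx,hy),r(hw),.06,.08,0,.1),o,s,(255,255,0))
        wire(im,n,box((cx,cy),r(cw),.1,.15,0,.09),o,s,(0,255,0))
        wire(im,n,box((cx,cy),r(cw),.009,.11,.05,.116),o,s,(0,0,255))
        out.append(im)
    m=np.vstack(out); f=min(800/m.shape[1],600/m.shape[0]); cv2.imwrite("pics/"+fn,cv2.resize(m,None,fx=f,fy=f,interpolation=cv2.INTER_AREA))
E
python3 -c "
from ov import *
ov(((.5346,.2825,10),(.643,.081,23)),'ov1.png')"
```

```text
(no output)
```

View pics/ov1.png

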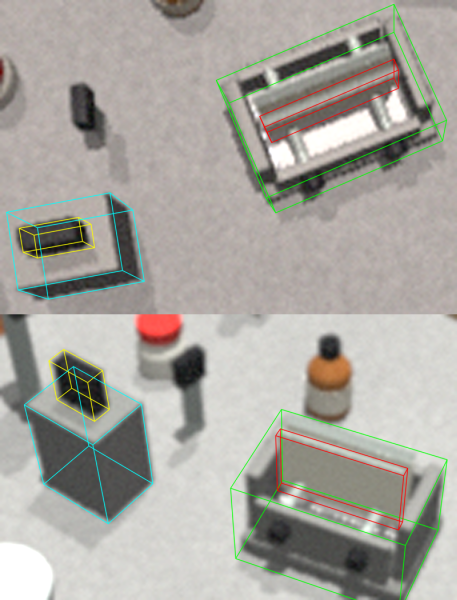

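The wireframes fit the stand and cassette within about 3 mm. Pick up the comb first: turn and travel.

```bash
cat >> h.py <<'E'
from scipy.spatial.transform import Rotation as Ro
def plan(xyz,yaw_deg):
    s=read_state(); R=Ro.from_rotvec(s["tcp_rot"]).as_matrix(); a=np.arctan2(R[1,1],R[0,1]); t=(np.radians(yaw_deg)-a+np.pi/2)%np.pi-np.pi/2
    b=a+t; Rn=np.c_[[-np.sin(b),np.cos(b),0],[np.cos(b),np.sin(b),0],[0,0,-1]]
    print("t",round(s["time"],2),"tcp",s["tool_pos"].round(4),"yaw",np.degrees(a).round(2),"tilt",R[2].round(3),"| turn z",round(-t,4),"delta after turn",(Rn.T@(np.array(xyz)-s["tool_pos"])).round(4),"F",s["wrist_force"].round(2),"w",round(s["width"],3))
E
python3 -c "
from h import *
plan((.4326,-.0773,.1),-17)"
```

```text
t 0.1 tcp [0.2877 0.6099 0.2301] yaw 64.74 tilt [ 0.    -0.002 -1.   ] | turn z 1.4267 delta after turn [-0.6148  0.3395  0.1301] F [ 0.51 -0.3   0.05] w 1.006
```

Call:
jog_arm:
  turn:
    - [0,0,0.119]
    - [0,0,0.119]
    - [0,0,0.119]
    - [0,0,0.119]
    - [0,0,0.119]
    - [0,0,0.119]
    - [0,0,0.119]
    - [0,0,0.119]
    - [0,0,0.119]
    - [0,0,0.119]
    - [0,0,0.119]
    - [0,0,0.118]
  delta_pos:
    - [0,0,0]
    - [0,0,0]
    - [0,0,0]
    - [0,0,0]
    - [0,0,0]
    - [0,0,0]
    - [0,0,0]
    - [0,0,0]
    - [0,0,0]
    - [0,0,0]
    - [0,0,0]
    - [0,0,0]
  gripper: [0.085,0.085,0.085,0.085,0.085,0.085,0.085,0.085,0.085,0.085,0.085,0.085]
  grip_force: 40

```text
time: 1.1
tool_pos: [0.2878, 0.6101, 0.2305]
tcp_rot: [2.531, 1.861, -0.002]
wrist_force: [-0.5, 0.0, 1.3]
width: 0.992
grip_force: 0.0
```

Call:
jog_arm:
  turn:
    - [0,0,0]
    - [0,0,0]
    - [0,0,0]
    - [0,0,0]
    - [0,0,0]
    - [0,0,0]
    - [0,0,0]
    - [0,0,0]
    - [0,0,0]
    - [0,0,0]
    - [0,0,0]
    - [0,0,0]
    - [0,0,0]
    - [0,0,0]
    - [0,0,0]
    - [0,0,0]
    - [0,0,0]
    - [0,0,0]
    - [0,0,0]
    - [0,0,0]
  delta_pos:
    - [-0.031,0.017,0]
    - [-0.031,0.017,0]
    - [-0.031,0.017,0]
    - [-0.031,0.017,0]
    - [-0.031,0.017,0]
    - [-0.031,0.017,0]
    - [-0.031,0.017,0]
    - [-0.031,0.017,0]
    - [-0.031,0.017,0]
    - [-0.031,0.017,0]
    - [-0.031,0.017,0]
    - [-0.031,0.017,0.01]
    - [-0.031,0.017,0.02]
    - [-0.031,0.017,0.02]
    - [-0.031,0.017,0.02]
    - [-0.031,0.017,0.02]
    - [-0.031,0.017,0.02]
    - [-0.031,0.017,0.02]
    - [-0.031,0.017,0.01]
    - [-0.026,0.016,0]
  gripper: [0.085,0.085,0.085,0.085,0.085,0.085,0.085,0.085,0.085,0.085,0.085,0.085,0.085,0.085,0.085,0.085,0.085,0.085,0.085,0.085]

```text
time: 2.77
tool_pos: [0.4292, -0.0784, 0.0881]
tcp_rot: [-2.523, -1.865, 0.006]
wrist_force: [0.4, 1.2, -0.1]
width: 0.999
grip_force: 0.0
```

```bash
python3 -c "
from h import *
plan((.4326,-.0773,.0),-17)"
```

```text
t 2.77 tcp [ 0.4292 -0.0784  0.0881] yaw -17.07 tilt [-0.001 -0.006 -1.   ] | turn z -0.0012 delta after turn [0.002  0.003  0.0881] F [ 0.36  1.19 -0.08] w 0.999
```

Call:
jog_arm:
  turn:
    - [0,0,0]
    - [0,0,0]
    - [0,0,0]
    - [0,0,0]
    - [0,0,0]
    - [0,0,0]
    - [0,0,0]
    - [0,0,0]
    - [0,0,0]
    - [0,0,0]
    - [0,0,0]
    - [0,0,0]
    - [0,0,0]
    - [0,0,0]
  delta_pos:
    - [0.001,0.002,0.025]
    - [0.001,0.001,0.025]
    - [0,0,0.02]
    - [0,0,0.012]
    - [0,0,0.005]
    - [0,0,0]
    - [0,0,0]
    - [0,0,0]
    - [0,0,0]
    - [0,0,0]
    - [0,0,0]
    - [0,0,0]
    - [0,0,0]
    - [0,0,0]
  gripper: [0.085,0.07,0.06,0.05,0.045,0.045,0.045,0.02,0.02,0.02,0.02,0.02,0.02,0.02]

```text
time: 3.93
tool_pos: [0.4364, -0.0758, 0.0056]
tcp_rot: [2.525, 1.868, 0.002]
wrist_force: [-2.4, 0.5, 5.7]
width: 0.328
grip_force: 39.1
```

Call:
jog_arm:
  turn:
    - [0,0,0]
    - [0,0,0]
    - [0,0,0]
    - [0,0,0]
    - [0,0,-0.1]
    - [0,0,-0.1]
    - [0,0,-0.1]
  delta_pos:
    - [0,0,-0.015]
    - [0,0,-0.03]
    - [0,0,-0.035]
    - [0,0,-0.03]
    - [0,0,0]
    - [0,0,0]
    - [0,0,0]
  gripper: [0.02,0.02,0.02,0.02,0.02,0.02,0.02]

```text
time: 4.52
tool_pos: [0.4369, -0.076, 0.1161]
tcp_rot: [2.21, 2.228, 0.003]
wrist_force: [0.4, 0.2, -0.9]
width: 0.332
grip_force: 39.4
```

```bash
python3 -c "
from h import *
plan((.609,-.2811,.03),0)"
```

```text
t 4.52 tcp [ 0.4369 -0.076   0.1161] yaw 0.46 tilt [-0.001  0.004 -1.   ] | turn z 0.0081 delta after turn [-0.2051  0.1721  0.0861] F [ 0.4   0.22 -0.95] w 0.332
```

Call:
jog_arm:
  turn:
    - [0,0,0]
    - [0,0,0]
    - [0,0,0]
    - [0,0,0]
    - [0,0,0]
    - [0,0,0]
    - [0,0,0]
    - [0,0,0]
    - [0,0,0]
    - [0,0,0]
    - [0,0,0]
    - [0,0,0]
    - [0,0,0]
    - [0,0,0]
    - [0,0,0]
    - [0,0,0]
    - [0,0,0]
    - [0,0,0]
  delta_pos:
    - [-0.02,0.017,0]
    - [-0.026,0.022,0]
    - [-0.026,0.022,0]
    - [-0.026,0.022,0]
    - [-0.026,0.022,0]
    - [-0.026,0.022,0]
    - [-0.026,0.022,0]
    - [-0.019,0.014,0]
    - [-0.01,0.008,0]
    - [0,0,0]
    - [0,0,0.03]
    - [0,0,0.03]
    - [0,0,0.02]
    - [0,0,0.005]
    - [0,0,0]
    - [0,0,0]
    - [0,0,0]
    - [0,0,0]
  gripper: [0.02,0.02,0.02,0.02,0.02,0.02,0.02,0.02,0.02,0.02,0.02,0.02,0.02,0.02,0.02,0.05,0.05,0.05]

```text
time: 6.02
tool_pos: [0.609, -0.281, 0.0319]
tcp_rot: [2.215, 2.222, 0.002]
wrist_force: [-0.8, -0.1, 0.3]
width: 0.586
grip_force: 0.0
```

Call:
jog_arm:
  turn:
    - [0,0,0]
    - [0,0,0]
    - [0,0,0]
    - [0,0,0]
    - [0,0,0]
  delta_pos:
    - [0,0,0]
    - [0,0,-0.02]
    - [0,0,-0.03]
    - [0,0,-0.03]
    - [0,0,-0.01]
  gripper: [0.05,0.05,0.05,0.06,0.07]

```text
time: 6.43
tool_pos: [0.6105, -0.2818, 0.1257]
tcp_rot: [2.212, 2.219, 0.005]
wrist_force: [0.8, -0.1, 1.2]
width: 0.817
grip_force: 0.0
```

```bash
python3 -c "
from h import *
plan((.4266,.0535,.1),0)"
```

```text
t 6.43 tcp [ 0.6105 -0.2818  0.1257] yaw 0.18 tilt [-0.004  0.008 -1.   ] | turn z 0.0031 delta after turn [ 0.3353 -0.1839  0.0257] F [ 0.76 -0.1   1.19] w 0.817
```

Call:
jog_arm:
  turn:
    - [0,0,0]
    - [0,0,0]
    - [0,0,0]
    - [0,0,0]
    - [0,0,0]
    - [0,0,0]
    - [0,0,0]
    - [0,0,0]
    - [0,0,0]
    - [0,0,0]
    - [0,0,0]
    - [0,0,0]
    - [0,0,0]
  delta_pos:
    - [0.02,-0.011,0]
    - [0.032,-0.0175,0]
    - [0.032,-0.0175,0]
    - [0.032,-0.0175,0]
    - [0.032,-0.0175,0]
    - [0.032,-0.0175,0]
    - [0.032,-0.0175,0]
    - [0.032,-0.0175,0]
    - [0.032,-0.0175,0]
    - [0.032,-0.0175,0]
    - [0.02,-0.012,0]
    - [0.007,-0.0035,0.02]
    - [0,0,0]
  gripper: [0.08,0.08,0.08,0.08,0.08,0.08,0.08,0.08,0.08,0.08,0.08,0.08,0.08]

```text
time: 7.52
tool_pos: [0.4192, 0.0556, 0.0973]
tcp_rot: [-2.213, -2.226, 0.004]
wrist_force: [-1.0, -0.6, -1.1]
width: 0.935
grip_force: 0.0
```

```bash
python3 -c "
from h import *
plan((.4266,.0535,.009),0)"
```

```text
t 7.52 tcp [0.4192 0.0556 0.0973] yaw 0.34 tilt [ 0.    -0.004 -1.   ] | turn z 0.0059 delta after turn [-0.0021  0.0074  0.0883] F [-1.03 -0.61 -1.06] w 0.935
```

Call:
jog_arm:
  turn:
    - [0,0,0]
    - [0,0,0]
    - [0,0,0]
    - [0,0,0]
    - [0,0,0]
    - [0,0,0]
    - [0,0,0]
    - [0,0,0]
    - [0,0,0]
    - [0,0,0]
    - [0,0,0]
    - [0,0,0]
    - [0,0,0]
    - [0,0,0]
  delta_pos:
    - [-0.001,0.002,0.025]
    - [0,0,0.025]
    - [0,0,0.025]
    - [0,0,0.012]
    - [0,0,0.004]
    - [0,0,0]
    - [0,0,0]
    - [0,0,0]
    - [0,0,0]
    - [0,0,0]
    - [0,0,0]
    - [0,0,0]
    - [0,0,0]
    - [0,0,0]
  gripper: [0.08,0.07,0.06,0.05,0.045,0.045,0.045,0.015,0.015,0.015,0.015,0.015,0.015,0.015]

```text
time: 8.68
tool_pos: [0.426, 0.0532, 0.0098]
tcp_rot: [2.216, 2.223, 0.004]
wrist_force: [-0.3, -1.4, 6.9]
width: 0.269
grip_force: 39.9
```

Call:
jog_arm:
  turn:
    - [0,0,0]
    - [0,0,0]
    - [0,0,0]
    - [0,0,0]
    - [0,0,0]
    - [0,0,0]
  delta_pos:
    - [0,0,-0.015]
    - [0,0,-0.03]
    - [0,0,-0.035]
    - [0,0,-0.03]
    - [0,0,-0.01]
    - [0,0,0]
  gripper: [0.015,0.015,0.015,0.015,0.015,0.015]

```text
time: 9.18
tool_pos: [0.4271, 0.0535, 0.132]
tcp_rot: [2.214, 2.221, 0.009]
wrist_force: [1.3, -0.4, 0.0]
width: 0.266
grip_force: 39.4
```

```bash
python3 -c "
from h import *
plan((.429,-.261,.035),0)"
```

```text
t 9.18 tcp [0.4271 0.0535 0.132 ] yaw 0.18 tilt [ 0.001  0.008 -1.   ] | turn z 0.0032 delta after turn [-0.3145  0.0019  0.097 ] F [ 1.31 -0.4   0.03] w 0.266
```

Call:
jog_arm:
  turn:
    - [0,0,0]
    - [0,0,0]
    - [0,0,0]
    - [0,0,0]
    - [0,0,0]
    - [0,0,0]
    - [0,0,0]
    - [0,0,0]
    - [0,0,0]
    - [0,0,0]
    - [0,0,0]
    - [0,0,0]
    - [0,0,0]
    - [0,0,0]
    - [0,0,0]
    - [0,0,0]
    - [0,0,0]
    - [0,0,0]
    - [0,0,0]
  delta_pos:
    - [-0.02,0.001,0]
    - [-0.035,0.001,0]
    - [-0.035,0,0]
    - [-0.035,0,0]
    - [-0.035,0,0]
    - [-0.035,0,0]
    - [-0.035,0,0]
    - [-0.035,0,0]
    - [-0.029,0,0]
    - [-0.02,0,0]
    - [0,0,0]
    - [0,0,0.03]
    - [0,0,0.035]
    - [0,0,0.025]
    - [0,0,0.007]
    - [0,0,0]
    - [0,0,0]
    - [0,0,0]
    - [0,0,0]
  gripper: [0.015,0.015,0.015,0.015,0.015,0.015,0.015,0.015,0.015,0.015,0.015,0.015,0.015,0.015,0.015,0.015,0.045,0.045,0.045]

```text
time: 10.77
tool_pos: [0.4289, -0.2617, 0.0332]
tcp_rot: [2.215, 2.222, 0.001]
wrist_force: [-0.2, -0.4, 0.1]
width: 0.528
grip_force: 0.0
```

Call:
jog_arm:
  turn:
    - [0,0,0]
    - [0,0,0]
    - [0,0,0]
    - [0,0,0]
    - [0,0,0]
    - [0,0,0]
    - [0,0,0]
    - [0,0,0]
  delta_pos:
    - [0,0,0]
    - [0,0,-0.02]
    - [0,0,-0.035]
    - [0,0,-0.035]
    - [0,0,-0.035]
    - [0,0,-0.035]
    - [0,0,-0.03]
    - [0,0,-0.005]
  gripper: [0.045,0.045,0.045,0.06,0.07,0.07,0.07,0.07]

```text
time: 11.43
tool_pos: [0.4306, -0.2631, 0.2347]
tcp_rot: [2.209, 2.215, 0.004]
wrist_force: [1.1, -0.9, 0.8]
width: 0.821
grip_force: 0.0
```

```bash
python3 -c "
from h import *
plan((.534,.2815,.22),10)
im=snap('top','top1.png')
a=cv2.resize(im[150:320,380:490],None,fx=3,fy=3,interpolation=2)
cv2.imwrite('pics/bins.png',a[:,:,::-1])"
```

```text
t 11.43 tcp [ 0.4306 -0.2631  0.2347] yaw 0.17 tilt [-0.008  0.011 -1.   ] | turn z -0.1715 delta after turn [0.5184 0.1964 0.0147] F [ 1.15 -0.88  0.78] w 0.821
```

View pics/bins.png

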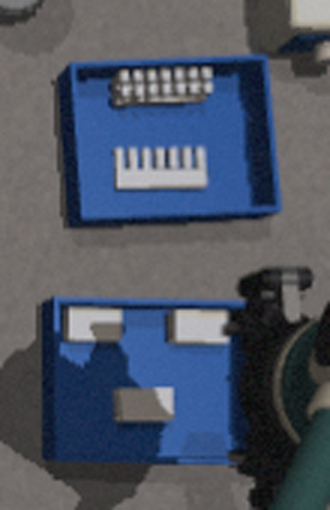

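Both parts are in: the comb at (160,168) in the upper bin, the clip at (143,405) in the lower. Next, the gauge.

Call:
jog_arm:
  turn:
    - [0,0,-0.086]
    - [0,0,-0.086]
    - [0,0,0]
    - [0,0,0]
    - [0,0,0]
    - [0,0,0]
    - [0,0,0]
    - [0,0,0]
    - [0,0,0]
    - [0,0,0]
    - [0,0,0]
    - [0,0,0]
    - [0,0,0]
    - [0,0,0]
    - [0,0,0]
    - [0,0,0]
    - [0,0,0]
    - [0,0,0]
    - [0,0,0]
    - [0,0,0]
  delta_pos:
    - [0,0,0]
    - [0,0,0]
    - [0.02,0.008,0]
    - [0.032,0.012,0]
    - [0.032,0.012,0]
    - [0.032,0.012,0]
    - [0.032,0.012,0]
    - [0.032,0.012,0]
    - [0.032,0.012,0]
    - [0.032,0.012,0]
    - [0.032,0.012,0]
    - [0.032,0.012,0]
    - [0.032,0.012,0]
    - [0.032,0.012,0]
    - [0.032,0.012,0]
    - [0.032,0.012,0]
    - [0.032,0.012,0]
    - [0.032,0.012,0]
    - [0.018,0.007,0]
    - [0,0,0]
  gripper: [0.08,0.08,0.08,0.08,0.08,0.08,0.08,0.08,0.08,0.08,0.08,0.08,0.08,0.08,0.08,0.08,0.08,0.08,0.08,0.08]

```text
time: 13.15
tool_pos: [0.5287, 0.2869, 0.2249]
tcp_rot: [-2.014, -2.409, -0.0]
wrist_force: [0.1, 0.3, -0.8]
width: 0.937
grip_force: 0.0
```

Call:
jog_arm:
  turn:
    - [0,0,0]
    - [0,0,0]
    - [0,0,0]
  delta_pos:
    - [0,0,0]
    - [0,0,0]
    - [0,0,0]
  gripper: [0.05,0.05,0.05]

```text
time: 13.4
tool_pos: [0.5286, 0.282, 0.2257]
tcp_rot: [-2.02, -2.406, 0.002]
wrist_force: [0.0, -0.3, 0.9]
width: 0.588
grip_force: 0.0
```

```bash
python3 -c "
from h import *
plan((.5355,.2815,.109),10)
im=snap('side','side1.png')"
```

```text
t 13.4 tcp [0.5286 0.282  0.2257] yaw 9.98 tilt [-0.001 -0.001 -1.   ] | turn z -0.0004 delta after turn [-0.0017  0.0067  0.1167] F [ 0.02 -0.3   0.9 ] w 0.588
```

Call:
jog_arm:
  turn:
    - [0,0,0]
    - [0,0,0]
    - [0,0,0]
    - [0,0,0]
    - [0,0,0]
    - [0,0,0]
    - [0,0,0]
    - [0,0,0]
    - [0,0,0]
    - [0,0,0]
    - [0,0,0]
    - [0,0,0]
    - [0,0,0]
    - [0,0,0]
    - [0,0,0]
    - [0,0,0]
    - [0,0,0]
  delta_pos:
    - [-0.002,0.0065,0.01]
    - [0,0,0.03]
    - [0,0,0.03]
    - [0,0,0.025]
    - [0,0,0.015]
    - [0,0,0.006]
    - [0,0,0]
    - [0,0,0]
    - [0,0,0]
    - [0,0,0]
    - [0,0,0]
    - [0,0,0]
    - [0,0,0]
    - [0,0,0]
    - [0,0,0]
    - [0,0,0]
    - [0,0,0]
  gripper: [0.05,0.05,0.05,0.05,0.05,0.05,0.05,0.01,0.01,0.01,0.01,0.01,0.01,0.01,0.01,0.01,0.01]
  grip_force: 60

```text
time: 14.87
tool_pos: [0.5372, 0.2829, 0.1123]
tcp_rot: [2.017, 2.406, 0.005]
wrist_force: [1.3, -0.8, 6.5]
width: 0.202
grip_force: 59.2
```

```bash
python3 -c "
from h import *
plan((.5355,.2815,.109),10)"
```

```text
t 14.87 tcp [0.5372 0.2829 0.1123] yaw 10.04 tilt [ 0.001  0.004 -1.   ] | turn z 0.0007 delta after turn [-0.0011 -0.0019  0.0033] F [ 1.28 -0.8   6.51] w 0.202
```

Call:
jog_arm:
  turn:
    - [0,0,0]
    - [0,0,0]
    - [0,0,0]
    - [0,0,0]
    - [0,0,0]
    - [0,0,0]
    - [0,0,0]
    - [0,0,0]
    - [0,0,0]
    - [0,0,0]
    - [0,0,-0.075]
    - [0,0,-0.075]
    - [0,0,-0.077]
    - [0,0,0]
    - [0,0,0]
  delta_pos:
    - [0,0,-0.01]
    - [0,0,-0.02]
    - [0,0,-0.02]
    - [0,0,-0.02]
    - [0,0,-0.02]
    - [0,0,-0.02]
    - [0,0,-0.02]
    - [0,0,-0.015]
    - [0,0,0]
    - [0,0,0]
    - [0,0,0]
    - [0,0,0]
    - [0,0,0]
    - [0,0,0]
    - [0,0,0]
  gripper: [0.01,0.01,0.01,0.01,0.01,0.01,0.01,0.01,0.01,0.01,0.01,0.01,0.01,0.01,0.01]

```text
time: 16.12
tool_pos: [0.5348, 0.282, 0.2534]
tcp_rot: [-1.735, -2.617, 0.004]
wrist_force: [-0.3, -0.2, -0.6]
width: 0.203
grip_force: 59.9
```

```bash
python3 -c "
from h import *
plan((.643,.081,.25),23)
im=cv2.imread('pics/top0.png')
a=cv2.resize(im[150:225,230:320],None,fx=8,fy=8,interpolation=2)
cv2.imwrite('pics/cas.png',cv2.convertScaleAbs(a,alpha=1.5))"
```

```text
t 16.12 tcp [0.5348 0.282  0.2534] yaw 22.92 tilt [-0.    -0.003 -1.   ] | turn z -0.0015 delta after turn [-0.2273  0.0211  0.0034] F [-0.31 -0.21 -0.64] w 0.203
```

View pics/cas.png

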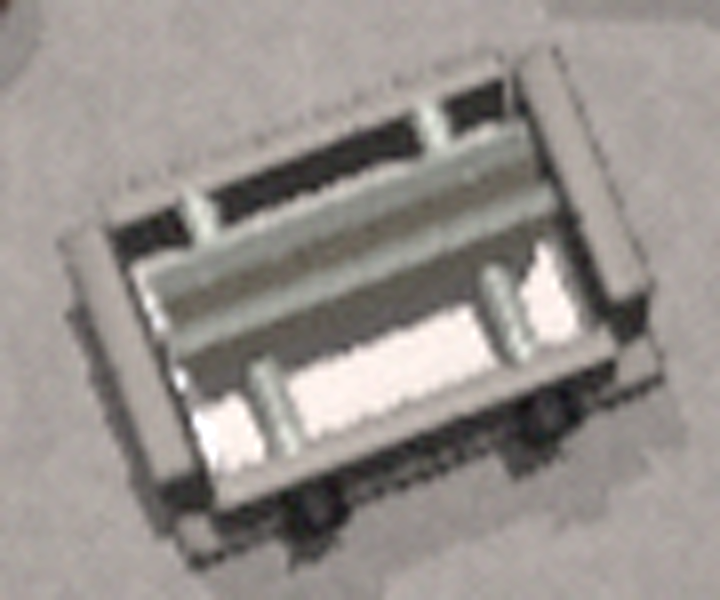

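The crop shows the slot as the dark band between the two lips, its midline from about (168,314) to (540,171), i.e. full-picture (251,189.3) to (297.5,171.4).

```bash
python3 -c "
from h import *
L=lambda p:np.array(p,float)/8+[230,150]-.44
w=px2w('top',L([(168,314),(540,171)]),.116); d=np.diff(w,axis=0)[0]
print(w.round(4),w.mean(0).round(4),np.linalg.norm(d),np.degrees(np.arctan2(*d[[1,0]]))%180-90)
w=px2w('top',L([(165,300),(535,155),(545,188),(170,328)]),.116);print(w.round(4))
# lip tops z=.124
plan((*(px2w('top',L([(168,314),(540,171)]),.116).mean(0)[:2]),.25),21)"
```

```text
[[0.63   0.1341 0.116 ]
 [0.668  0.034  0.116 ]] [0.649 0.084 0.116] 0.10711478371469396 20.809006123483115
[[0.6338 0.1349 0.116 ]
 [0.6725 0.0353 0.116 ]
 [0.6633 0.0327 0.116 ]
 [0.6262 0.1335 0.116 ]]
t 16.12 tcp [0.5348 0.282  0.2534] yaw 22.92 tilt [-0.    -0.003 -1.   ] | turn z 0.0334 delta after turn [-0.2258  0.0357  0.0034] F [-0.31 -0.21 -0.64] w 0.203
```

Call:
jog_arm:
  turn:
    - [0,0,0.033]
    - [0,0,0]
    - [0,0,0]
    - [0,0,0]
    - [0,0,0]
    - [0,0,0]
    - [0,0,0]
    - [0,0,0]
    - [0,0,0]
    - [0,0,0]
    - [0,0,0]
    - [0,0,0]
    - [0,0,0]
    - [0,0,0]
    - [0,0,0]
  delta_pos:
    - [0,0,0]
    - [-0.016,0.003,0]
    - [-0.025,0.004,0]
    - [-0.025,0.004,0]
    - [-0.025,0.004,0]
    - [-0.025,0.004,0]
    - [-0.025,0.004,0]
    - [-0.025,0.004,0]
    - [-0.025,0.004,0]
    - [-0.02,0.003,0]
    - [-0.014,0.002,0]
    - [0,0,0.005]
    - [0,0,0.005]
    - [0,0,0]
    - [0,0,0]
  gripper: [0.01,0.01,0.01,0.01,0.01,0.01,0.01,0.01,0.01,0.01,0.01,0.01,0.01,0.01,0.01]

```text
time: 17.37
tool_pos: [0.6493, 0.0866, 0.2441]
tcp_rot: [-1.774, -2.59, 0.002]
wrist_force: [-0.2, -0.2, -0.8]
width: 0.202
grip_force: 59.9
```

```bash
python3 -c "
from h import *
plan((.649,.084,.21),21)
s=snap('side','side2.png'); t=snap('top','top2.png')
a=cv2.resize(s[150:255,235:335],None,fx=5,fy=5,interpolation=2); 
b=cv2.resize(t[140:245,230:330],None,fx=3,fy=3,interpolation=2)
c=np.zeros((525,800,3),np.uint8); c[:,:500]=a; c[:315,500:]=b
cv2.imwrite('pics/hov.png',cv2.convertScaleAbs(c[:,:,::-1],alpha=1.5))"
```

```text
t 17.37 tcp [0.6493 0.0866 0.2441] yaw 21.19 tilt [ 0.001 -0.002 -1.   ] | turn z 0.0033 delta after turn [-0.0024 -0.0012  0.0341] F [-0.15 -0.25 -0.8 ] w 0.202
```

View pics/hov.png

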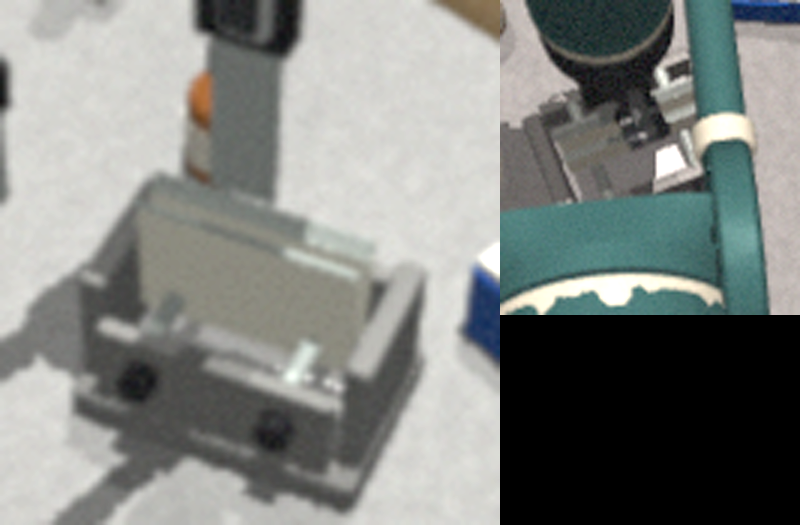

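The side view shows the blade hanging upright, its lower end at about (213,182)–(275,203) in the crop, just above/behind the lips. I'll compare that with the projection.

```bash
python3 -c "
from h import *
y=np.radians(21);e=np.array([-np.sin(y),np.cos(y)]);n=np.array([np.cos(y),np.sin(y)]);c=np.array([.6493,.0866])
for z in(.140,.232):
  for f in(-.002,.002): print(z,f,((w2px('side',[[*(c+f*n+s*e),z] for s in(.016,-.016)])-[235,150])*5).round(0).tolist())
m=np.array([.649,.084])
print('lip front/rear', [((w2px('side',[[*(m+f*n+s*e),.124] for s in(.055,-.055)])-[235,150])*5).round(0).tolist() for f in (-.0045,-.008,.0045,.008)])
"
```

```text
0.14 -0.002 [[215.0, 182.0], [280.0, 204.0]]
0.14 0.002 [[219.0, 177.0], [284.0, 198.0]]
0.232 -0.002 [[218.0, 25.0], [288.0, 47.0]]
0.232 0.002 [[222.0, 20.0], [292.0, 41.0]]
lip front/rear [[[139.0, 188.0], [360.0, 263.0]], [[136.0, 193.0], [357.0, 268.0]], [[148.0, 176.0], [368.0, 250.0]], [[151.0, 171.0], [371.0, 244.0]]]
```

The projection agrees to about 1.5 mm and the blade is over the slot. Descend gently and watch the force.

Call:
jog_arm:
  turn:
    - [0,0,0]
    - [0,0,0]
    - [0,0,0]
    - [0,0,0]
    - [0,0,0]
    - [0,0,0]
    - [0,0,0]
  delta_pos:
    - [-0.002,-0.001,0]
    - [0,0,0.005]
    - [0,0,0.005]
    - [0,0,0.005]
    - [0,0,0.005]
    - [0,0,0]
    - [0,0,0]
  gripper: [0.01,0.01,0.01,0.01,0.01,0.01,0.01]

```text
time: 18.05
tool_pos: [0.6498, 0.0832, 0.2243]
tcp_rot: [-1.776, -2.59, 0.002]
wrist_force: [-0.0, -0.2, -1.5]
width: 0.199
grip_force: 59.9
```

Call:
jog_arm:
  turn:
    - [0,0,0]
    - [0,0,0]
    - [0,0,0]
    - [0,0,0]
    - [0,0,0]
    - [0,0,0]
  delta_pos:
    - [0,0,0.005]
    - [0,0,0.005]
    - [0,0,0.005]
    - [0,0,0.005]
    - [0,0,0]
    - [0,0,0]
  gripper: [0.01,0.01,0.01,0.01,0.01,0.01]

```text
time: 18.55
tool_pos: [0.6498, 0.0833, 0.2045]
tcp_rot: [-1.776, -2.59, 0.001]
wrist_force: [-0.6, 0.4, -0.0]
width: 0.197
grip_force: 59.9
```

Call:
jog_arm:
  turn:
    - [0,0,0]
    - [0,0,0]
    - [0,0,0]
    - [0,0,0]
    - [0,0,0]
    - [0,0,0]
  delta_pos:
    - [0,0,0.004]
    - [0,0,0.004]
    - [0,0,0.004]
    - [0,0,0.004]
    - [0,0,0]
    - [0,0,0]
  gripper: [0.01,0.01,0.01,0.01,0.01,0.01]

```text
time: 19.05
tool_pos: [0.65, 0.0833, 0.1887]
tcp_rot: [-1.776, -2.591, 0.001]
wrist_force: [-0.9, -0.2, 0.3]
width: 0.197
grip_force: 60.0
```

```bash
cat > f.py <<'E'
from h import *
F=[]
for _ in range(6): vision.read_camera("side"); s=read_state(); F.append(np.r_[s["wrist_force"],s["torque"]])
print(s["time"],s["tool_pos"].round(4),"F",np.mean(F,0).round(2),"sd",np.std(F,0).round(2)[:3],"depth",round(116-(s["tool_pos"][2]-.1043)*1e3,1))
E
python3 f.py
```

```text
19.35 [0.6504 0.0833 0.1896] F [-0.19 -0.16 -0.87  0.   -0.01  0.01] sd [0.47 0.51 0.66] depth 30.7
```

Call:
jog_arm:
  turn:
    - [0,0,0]
    - [0,0,0]
    - [0,0,0]
    - [0,0,0]
  delta_pos:
    - [0,0,0.003]
    - [0,0,0.003]
    - [0,0,0]
    - [0,0,0]
  gripper: [0.01,0.01,0.01,0.01]

```text
time: 19.68
tool_pos: [0.65, 0.0833, 0.1827]
tcp_rot: [-1.776, -2.591, 0.001]
wrist_force: [-0.4, -0.0, -0.2]
width: 0.203
grip_force: 60.0
```

```bash
python3 f.py
```

```text
19.9833 [0.6503 0.0833 0.1833] F [-0.19 -0.31 -0.54 -0.03  0.04  0.02] sd [0.53 0.46 0.6 ] depth 37.0
```

Call:
jog_arm:
  turn:
    - [0,0,0]
    - [0,0,0]
    - [0,0,0]
    - [0,0,0]
  delta_pos:
    - [0,0,0.002]
    - [0,0,0.002]
    - [0,0,0]
    - [0,0,0]
  gripper: [0.01,0.01,0.01,0.01]

```text
time: 20.32
tool_pos: [0.6502, 0.0833, 0.179]
tcp_rot: [-1.776, -2.591, 0.0]
wrist_force: [0.0, -0.1, -0.6]
width: 0.203
grip_force: 60.0
```

```bash
python3 f.py
```

```text
20.6167 [0.6502 0.0833 0.1793] F [-0.19 -0.55 -0.72 -0.05  0.05  0.02] sd [0.39 0.45 0.26] depth 41.0
```

Call:
jog_arm:
  turn:
    - [0,0,0]
    - [0,0,0]
    - [0,0,0]
    - [0,0,0]
  delta_pos:
    - [0,0,0.002]
    - [0,0,0.002]
    - [0,0,0]
    - [0,0,0]
  gripper: [0.01,0.01,0.01,0.01]

```text
time: 20.95
tool_pos: [0.6503, 0.0833, 0.175]
tcp_rot: [-1.776, -2.591, 0.0]
wrist_force: [0.5, -0.0, -0.6]
width: 0.202
grip_force: 60.1
```

```bash
python3 f.py
```

```text
21.25 [0.6502 0.0832 0.1751] F [ 0.19 -0.03 -1.53 -0.04 -0.08  0.03] sd [0.42 0.33 0.5 ] depth 45.2
```

Call:
jog_arm:
  turn:
    - [0,0,0]
    - [0,0,0]
    - [0,0,0]
    - [0,0,0]
  delta_pos:
    - [0,0,0.002]
    - [0,0,0.002]
    - [0,0,0]
    - [0,0,0]
  gripper: [0.01,0.01,0.01,0.01]

```text
time: 21.58
tool_pos: [0.6505, 0.0833, 0.1716]
tcp_rot: [1.776, 2.591, 0.001]
wrist_force: [0.5, 0.5, 0.5]
width: 0.203
grip_force: 60.2
```

```bash
python3 f.py
```

```text
21.8833 [0.6505 0.0833 0.1716] F [ 0.07  0.05  2.04 -0.05 -0.06  0.03] sd [0.54 0.3  0.74] depth 48.7
```

Call:
jog_arm:
  turn:
    - [0,0,0]
    - [0,0,0]
    - [0,0,0]
    - [0,0,0]
  delta_pos:
    - [0,0,0.002]
    - [0,0,0.002]
    - [0,0,0]
    - [0,0,0]
  gripper: [0.01,0.01,0.01,0.01]

```text
time: 22.22
tool_pos: [0.6505, 0.0833, 0.1675]
tcp_rot: [1.776, 2.591, 0.001]
wrist_force: [0.4, -1.5, 3.7]
width: 0.206
grip_force: 60.7
```

```bash
python3 f.py
```

```text
22.5167 [0.6504 0.0833 0.1674] F [ 0.53 -0.36  4.24 -0.01 -0.05  0.05] sd [0.43 0.4  0.5 ] depth 52.9
```

Call:
jog_arm:
  turn:
    - [0,0,0]
    - [0,0,0]
    - [0,0,0]
    - [0,0,0]
  delta_pos:
    - [0,0,0.0015]
    - [0,0,0.0015]
    - [0,0,0]
    - [0,0,0]
  gripper: [0.01,0.01,0.01,0.01]

```text
time: 22.85
tool_pos: [0.6506, 0.0834, 0.1648]
tcp_rot: [1.776, 2.591, 0.001]
wrist_force: [-0.0, -0.6, 5.2]
width: 0.203
grip_force: 60.9
```

```bash
python3 f.py
```

```text
23.15 [0.6506 0.0833 0.1647] F [ 0.33 -0.31  5.5   0.01 -0.04  0.06] sd [0.69 0.51 0.35] depth 55.6
```

Upward push is about 6.3 N net, which puts the pinch at 5–8 N per plate, with depth about 56 mm, upright and at rest.

```bash
python3 -c "
from h import *
plan((.65,.083,.16),21); print(ticket.finish_job())"
```

```text
t 23.15 tcp [0.6506 0.0833 0.1647] yaw 21.14 tilt [-0.     0.001 -1.   ] | turn z 0.0025 delta after turn [-0.0001 -0.0007  0.0047] F [-0.74 -1.3   5.13] w 0.197
the job is handed in; nothing more can be done
None
```

I handed the job in at 23 s with the comb and clip in their bins and the gauge held upright in the slot, about 56 mm deep and pinched by an estimated 5–8 N per plate; the judging result was not shown.

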